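# Lay a standing pillar down in a V-rest

## Task

The tall steel pillar stands on the end of the V-rest, in front of the end stop, and has to lie there for measuring. Without gripping or lifting it, tip it over with the fingers, away from the stop, catch it on its way and let it down gently so that it lies in the two V-blocks; never let it fall. Then push its free end until its foot is fully home against the end stop, let go, and leave the other things on the table undisturbed.

Things in the scene. Friction and masses are not known exactly. Their poses are not given: they have to be found in the camera images.
- v_rest: V-rest, fixed: aluminium rail 62 mm wide, its flat top 30 mm above the table, with a steel end stop and two dark V-blocks. Origin: on the table under the middle of the stop's face. x runs from the stop along the rail, level; z is up. Rail: x = -24 to 206 mm; beyond it is only the table, so fingers fit below the pillar's overhanging end. Between stop and first V-block it is bare: here the pillar stands.
- end_stop (a point): on the end stop's face, 27 mm above the rail's top, level with the axis of a pillar lying in the V-blocks. The stop is a bright steel block 16 mm thick, 56 mm wide, 48 mm high above the rail; its face looks along the rail to the V-blocks
- v_blocks (a point): half-way between the two V-blocks, on the axis of a pillar lying in them (57 mm above the table). The blocks lie at x = 71 to 109 and 161 to 199 mm of the V-rest and rise 25 mm above the rail; their 90-degree grooves run along x, in the rail's middle, and carry the shaft 9 mm clear of the rail, so that the square foot hangs free too
- pillar: steel pillar, loose, 0.5 to 0.95 kg, 217 mm long: round shaft, 38 mm wide below, tapering to 33 mm at the top, on a dark square foot 50 x 50 x 10 mm. Origin: middle of the foot's underside; z runs from foot to top, x and y square to the foot's sides. It stands on the rail, its middle 30 to 40 mm from the stop's face, up to 3 mm off the rail's middle, foot square within 0.04 rad. Leaning over 14 degrees it falls; friction holds the foot
- pillar_top (a point): middle of the pillar's top end face (217 mm from the foot, 247 mm above the table while it stands). Tipped about its foot's edge along the rail, the pillar comes to lie with its foot 50 to 66 mm from the stop and this end 60 to 78 mm beyond the rail's end, its lowest line there about 40 mm above the table
- dropper: brown dropper bottle, bystander, 35 mm diameter, 99 mm high, upright; origin at the middle of its underside, z up
- sleeve: bored steel sleeve, bystander, 29 mm diameter, 58 mm high, upright; origin at the middle of its underside, z up
- tall_holder: black post holder, bystander, 25 mm diameter, 99 mm high, upright; origin at the middle of its underside, z up
- rod_base: thin brass rod on a black foot, bystander, 50 x 18 mm, 82 mm high; origin at the middle of its underside, z up
- ring_mount: black ring mount on a foot, bystander, 26 x 65 mm, 60 mm high; origin at the middle of its underside, z up

How it is judged:
At the end, for the whole second after the job is handed in: the pillar lies still in both V-blocks, along the V-rest (within 0.06 rad), its axis in the middle of the grooves (5 mm), and the underside of its foot is home against the end stop (within 4 mm) (angle between the z axis of pillar and the x axis of v_rest, either way round below 0.06 rad and x of pillar in the frame of v_rest between -0.003 and 0.004 m and y of pillar in the frame of v_rest between -0.005 and 0.005 m and z of pillar in the frame of v_rest between 0.053 and 0.064 m and linear speed of pillar below 0.02 m/s and angular speed of pillar below 0.1 rad/s); the robot touches nothing.
It fails at once if the pillar falls or is dropped (it turns faster than 3 rad/s on its way down; a free fall reaches about 10) (angular speed of pillar above 3 rad/s and angle between pillar's own z axis and vertical below 1.5 rad).
It fails at once if the pillar is lifted off the rest (tipping raises its foot's middle by up to 30 mm; 45 mm is too much) (height (world z) of pillar above 0.075 m).
It fails at once if the pillar is gripped or pressed hard by the fingers (over 35 N, before its foot is home) (contact force between the fingers and pillar above 35 N and x of pillar in the frame of v_rest above 0.006 m).
It fails at once if one of the five bystanders is shifted by over 20 mm or tipped (distance of any of dropper, sleeve, tall_holder, rod_base, ring_mount from where it was at the start of the episode above 0.02 m or angle between any of dropper, sleeve, tall_holder, rod_base, ring_mount's own z axis and vertical above 0.25 rad).
It also fails if it takes over 58 s, if anything falls off the work surface, if the arm or the gripper's body presses on something with over 40 N, if the wrist force passes 120 N, or if a joint passes its speed limit or range.

## Robot

A 6-joint arm with a two-finger parallel gripper is mounted at the origin on a cart in front of the work surface, level with it; the furniture and walls round the work are solid. World frame = base frame: x ahead of the robot, y to its left, z up, the work surface at z = 0. Lengths are in m, angles in rad, forces in N, time in s.
With the tool pointing down it reaches from about 0.325 to 0.9 m from the base axis. Payload 6.1 kg.
Tool frame: the origin (TCP) lies at the centre of the arm's flange, where the gripper is bolted on; the fingertips stand 173 mm ahead of it and the grasp point (between the pads) lies 155 mm ahead of it; z points along the fingers, y is the line along which they close (so a half turn about z gives the same grasp; the last joint's range is limited). The gripper opens to 85 mm and grips with 20 to 120 N. Pads are 22 mm wide; open, the fingers measure 114 mm over their backs; the gripper's body (76 mm by 85 mm) begins 54 mm behind the grasp point. The pads swing forward as they close: fully open they stand 13 mm farther back than shut.
Start: joints at [-1.339, 0.22, 1.526, -0, 1.395, -0.126], TCP at [0.219, -0.585, 0.405] pointing down, gripper open.
Joint ranges: [-2.98, 2.98], [-0.91, 2.08], [0.09, 2.57], [-1.24, 4.39], [0.2, 2.65], [-2.68, 2.68]. Speed limits (rad/s): [2.57, 2.57, 3.01, 3.14, 3.14, 3.14].

## Interface

Orientations are given as a unit quaternion [w, x, y, z].
In Python, from cell import env, imaging, order gives the robot as it stands.
- The arm moves only by the shell command python3 -m handwheel 'ROWS'. ROWS is JSON, a list of rows, each a list of 7 numbers: the turn, a rotation vector about the world's x, y, z in rad, then the shift along the world's x, y, z in mm, then the opening in per cent of the stroke, from 0 (shut) to 100 (fully open). A call has 1 to 20 rows; each row is the pose to reach, as a shift and turn from the pose commanded when the call began; what a row does not reach only later rows make up. A row lasts 1/12 s, in which the tool goes at most 41.7 mm and 7.16 degrees, less where a joint would pass 70% of its speed; a pose out of reach is approached as far as the arm can. A call with a gripper value outside its range is refused whole. The fingers move at their own pace and stop on an object; the grip force is fixed at half the most. Time passes only in rows, so rows that repeat a pose let the fingers close. It gives the time, the measured TCP pose, the force, the opening and the grip force at its end, in the units of the state.
- env.observe(): the state, without advancing time (a new reading comes with each control period).
- imaging.snapshot(name): name is "side" or "top" or "wrist"; returns (picture, depth): 384x512x3 uint8, red, green, blue; 384x512 float32, m along the optical axis (not along the pixel's ray), 0 where there is no reading.
- imaging.camera_info(name): a dict with "fx", "fy", "cx", "cy" (pixels), "position" and "attitude" of the camera in the world; the wrist camera has in their place "tool_from_camera" (4x4, takes a point from camera to tool coordinates, whose origin is the TCP and whose axes are the flange's). Camera axes: x right, y up, looking along -z (the intrinsics and any distortion apply to the point x, -y, -z); pixel columns grow to the right and rows downward; lengths in m; the calibration is good to about 2 mm. A picture is of the moment at which its call begins: read the wrist's pose just before it. camera_info takes no time and is no camera call.
- order.hand_in(): hands the job in; it is judged then, once.
The state is a dict: "clock": time; "joint_pos": joint angles; "qd": joint speeds; "joint_torque": joint torques, N m; "eef_pos": TCP position; "orientation": TCP orientation; "contact_force": force on the tool from outside, world axes, zero at the start; "torque": the same for the moment, N m; "grip_width": finger opening in m; "grasp_force": force on a finger pad.
Only numpy, scipy, OpenCV 4.12 (cv2) and the standard library are available. Lean on these libraries where they do the work, as an engineer would, in place of code of your own. Each camera call takes 0.05 s, during which the arm holds its last target. There are 200 camera calls.

## Working session

There is one attempt and no reset: what is moved stays moved. The work goes in short steps, Python scripts to look and compute and a shell command to move; the robot and the scene stay as the last step left them, time stands still between calls to the robot, and variables do not carry over. Pictures are saved under pics/ and viewed, at most 10 in all, crops included, and the job is handed in when it is done.

```bash
ls; mkdir -p pics
python3 - <<'E'
from cell import env, imaging, order
import cv2, numpy as np
s=env.observe(); print(s)
for n in("side","top"):
    p,d=imaging.snapshot(n); np.savez(f"{n}0.npz",p=p,d=d)
    cv2.imwrite(f"pics/{n}0.png",p[...,::-1]); print(n,imaging.camera_info(n))
a=cv2.imread("pics/side0.png");b=cv2.imread("pics/top0.png")
E
```

```text
pics
{'clock': 0.0, 'joint_pos': array([-1.33910076e+00,  2.21276661e-01,  1.52759775e+00, -7.33281222e-06,
        1.39469114e+00, -1.26108576e-01]), 'qd': array([ 7.84190827e-04, -1.43168442e-04, -8.07353487e-04,  1.83001478e-04,
        3.81896212e-05,  9.95020411e-05]), 'joint_torque': array([-2.45847485e-03, -4.96901608e+01, -3.89401925e+01, -3.46484194e-04,
        1.12707706e-02,  9.77290227e-06]), 'eef_pos': array([ 0.21881655, -0.58516611,  0.40357466]), 'orientation': array([-9.84887486e-04,  9.84039068e-01,  1.77949823e-01, -5.56581120e-05]), 'contact_force': array([ 0.89548151, -0.41396247, -0.01678455]), 'torque': array([ 0.02859592, -0.04230595, -0.00651594]), 'grasp_force': 0.0, 'grip_width': 0.08550895681274673}
side {'fx': 407.4266981643558, 'fy': 407.4266981643558, 'cx': 261.35072862531615, 'cy': 198.20499611022015, 'position': array([ 0.51188499, -0.99636345,  0.57316095]), 'attitude': array([0.85679649, 0.51559361, 0.00487156, 0.0062662 ])}
top {'fx': 416.5081041299843, 'fy': 416.5081041299843, 'cx': 258.28309515179757, 'cy': 184.79412979379478, 'position': array([ 0.34658356, -0.23120875,  1.20211527]), 'attitude': array([ 0.70847354,  0.05463221, -0.0627034 , -0.70082012])}
```

View pics/side0.png

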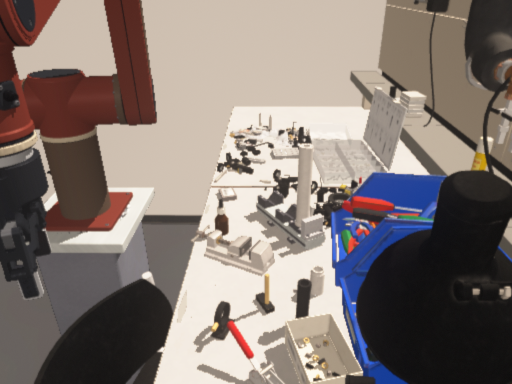

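View pics/top0.png

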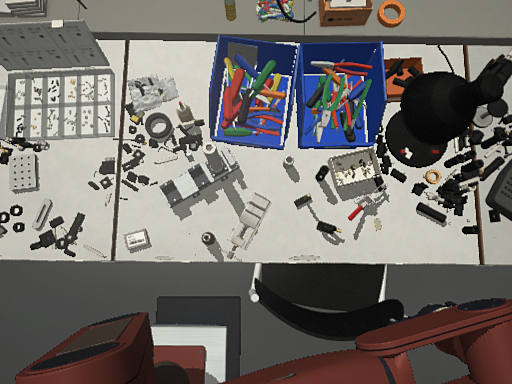

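The side view shows the pillar at about (304,190), with the rail from the stop at (312,225) to its far end at (262,200). In the top view the pillar top is at about (211,148) and the rail runs to about (165,200). I'll zoom in on both.

```bash
cat > h.py <<'E'
from cell import env, imaging, order
import cv2, numpy as np
from scipy.spatial.transform import Rotation as R
def rot(q): return R.from_quat([q[1],q[2],q[3],q[0]])
def cam(n):
    c=imaging.camera_info(n)
    if n=="wrist":
        s=env.observe(); T=np.array(c["tool_from_camera"]); Rt=rot(s["orientation"]).as_matrix()
        return c,Rt@T[:3,:3],Rt@T[:3,3]+s["eef_pos"]
    return c,rot(c["attitude"]).as_matrix(),np.array(c["position"])
def pts(c,Rc,o,uv,d):
    uv=np.atleast_2d(uv).astype(float); v=np.c_[(uv[:,0]-c["cx"])/c["fx"],-(uv[:,1]-c["cy"])/c["fy"],-np.ones(len(uv))]
    return o+(v*np.reshape(d,(-1,1)))@Rc.T
def ray(c,Rc,o,uv,z):
    a=pts(c,Rc,o,uv,1.)-o; return o+a*((z-o[2])/a[:,2:])
def cloud(n,d):
    vv,uu=np.mgrid[:384,:512]; c,Rc,o=cam(n)
    return pts(c,Rc,o,np.c_[uu.ravel(),vv.ravel()],d.ravel()).reshape(384,512,3)
E
python3 - <<'E'
from h import *
T=np.load("top0.npz");S=np.load("side0.npz")
a=cv2.resize(T["p"][120:270,120:345],None,fx=3.5,fy=3.5,interpolation=cv2.INTER_CUBIC)
cv2.imwrite("pics/topc.png",a[...,::-1])
b=cv2.resize(S["p"][130:345,180:370],None,fx=2.7,fy=2.7,interpolation=cv2.INTER_CUBIC)
cv2.imwrite("pics/sidec.png",b[...,::-1])
P=cloud("top",T["d"]);m=T["d"]>0
reg=m.copy();reg[:]=0;reg[120:270,120:345]=1;reg&=m
for lo,hi in((.24,.26),(.07,.085),(.05,.06),(.024,.036)):
    k=reg&(P[...,2]>lo)&(P[...,2]<hi)
    n,l,st,ce=cv2.connectedComponentsWithStats(k.astype(np.uint8))
    for i in range(1,n):
        if st[i,4]>15: print(lo,hi,st[i],P[l==i].mean(0).round(4))
E
```

```text
0.24 0.26 [202 141  14  14 124] [ 0.5951 -0.124   0.2468]
0.07 0.085 [271 120  13   5  32] [ 0.7178 -0.2968  0.0753]
0.07 0.085 [331 120   5   9  32] [ 0.7094 -0.4496  0.0803]
0.07 0.085 [253 127  27   9  88] [ 0.6882 -0.2677  0.0757]
0.07 0.085 [221 146  15  20 122] [ 0.6159 -0.1584  0.0777]
0.07 0.085 [319 170   6   8  19] [ 0.5665 -0.4152  0.0786]
0.07 0.085 [203 233   8   8  33] [ 0.392  -0.1055  0.0756]
0.05 0.06 [235 122  15   4  26] [ 0.7151 -0.1936  0.0549]
0.05 0.06 [284 155  10  10  49] [ 0.6111 -0.3281  0.0551]
0.05 0.06 [188 163  14  10  64] [ 0.5848 -0.0625  0.0543]
0.05 0.06 [196 178  14  10  60] [ 0.5438 -0.0881  0.0539]
0.05 0.06 [160 180  14  10  70] [0.5372 0.0133 0.0543]
0.05 0.06 [250 193  19  17 175] [ 0.4925 -0.2458  0.0541]
0.05 0.06 [168 194  14  11  58] [ 0.4964 -0.0129  0.0542]
0.05 0.06 [241 209  20  16 151] [ 0.4501 -0.2238  0.0542]
0.05 0.06 [322 222  14   8  54] [ 0.4274 -0.4379  0.0559]
0.05 0.06 [233 236  11  11  55] [ 0.3832 -0.1891  0.0522]
0.024 0.036 [341 120   4   7  18] [ 0.732  -0.4895  0.0291]
0.024 0.036 [224 127  28   9 155] [ 0.6994 -0.1851  0.0312]
0.024 0.036 [136 134   8   8  42] [0.6785 0.103  0.027 ]
0.024 0.036 [171 134   6  10  32] [0.6765 0.0046 0.0285]
0.024 0.036 [175 134  27  16 139] [ 0.6736 -0.0372  0.0274]
0.024 0.036 [149 138   8  11  45] [0.6614 0.0641 0.0313]
0.024 0.036 [122 143   9   9  43] [0.6476 0.1402 0.0298]
0.024 0.036 [159 152  80  56 740] [ 0.5516 -0.0617  0.0304]
0.024 0.036 [329 159   6  17  19] [ 0.5973 -0.4531  0.0306]
0.024 0.036 [123 181  14  10  33] [0.5387 0.1229 0.0263]
```

View pics/topc.png

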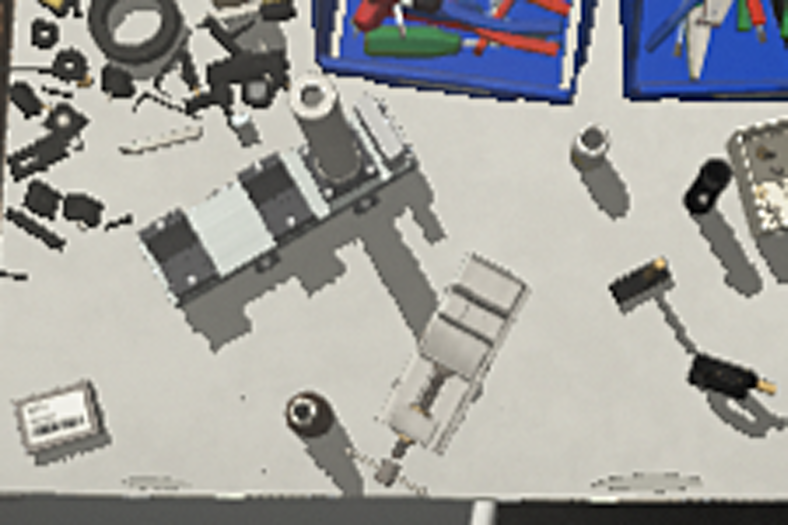

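View pics/sidec.png

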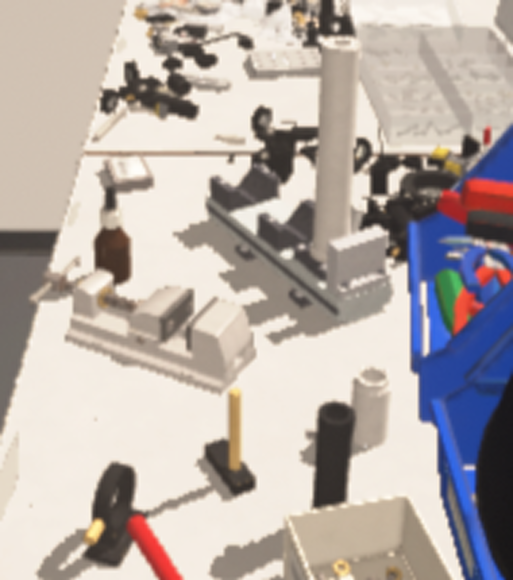

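The zoomed top view shows the stop at crop (383,130), the pillar top ring at (313,97), and V-blocks at (270,190) and (180,245). The table is clear past the rail's free end.

By depth the rail origin is about (0.612,-0.1515). The rail's x direction is (-0.5325,0.8464) and the pillar stands at x≈32 mm, y≈0.

My plan is to straddle the top with the fingers spread along the rail and rotate the cage about the foot edge. First I go above the pillar.

```bash
python3 -m handwheel '[[0,0,0,0,0,66,100],[0,0,0,0,0,66,100],[0,0,0.204,376,461,66,100],[0,0,0.204,376,461,66,100],[0,0,0.204,376,461,66,100],[0,0,0.204,376,461,66,100],[0,0,0.204,376,461,66,100],[0,0,0.204,376,461,66,100],[0,0,0.204,376,461,66,100],[0,0,0.204,376,461,66,100],[0,0,0.204,376,461,66,100],[0,0,0.204,376,461,66,100],[0,0,0.204,376,461,66,100],[0,0,0.204,376,461,66,100],[0,0,0.204,376,461,66,100],[0,0,0.204,376,461,66,100],[0,0,0.204,376,461,66,100],[0,0,0.204,376,461,66,100],[0,0,0.204,376,461,66,100],[0,0,0.204,376,461,66,100]]'
python3 - <<'E'
from h import *
print(env.observe())
p,d=imaging.snapshot("wrist"); cv2.imwrite("pics/w1.png",p[...,::-1])
P=cloud("wrist",d); k=(d>0)&(abs(P[...,2]-.247)<.012)
print(k.sum(),P[k].mean(0),P[k].min(0),P[k].max(0))
k=(d>0)&(abs(P[...,2]-.055)<.006)
n,l,st,ce=cv2.connectedComponentsWithStats(k.astype(np.uint8))
for i in range(1,n):
    if st[i,4]>150: print(st[i],P[l==i].mean(0).round(4))
E
```

```text
clock: 1.77
eef_pos: [0.5943, -0.1253, 0.4703]
orientation: [0.0, 0.961, 0.277, -0.001]
contact_force: [-0.3, -0.2, -0.8]
grip_width: 0.0852
grasp_force: 0.0
{'clock': 1.7667, 'joint_pos': array([-3.37415274e-01,  1.44553092e-01,  1.49083694e+00, -7.24359243e-04,
        1.50718536e+00,  6.72362704e-01]), 'qd': array([-0.01954026, -0.00711945,  0.00251885,  0.00189783,  0.0001869 ,
        0.00266663]), 'joint_torque': array([ 1.00117888e+00, -4.67228687e+01, -4.00297451e+01,  7.36287818e-02,
       -4.50248641e-03,  1.29489752e-03]), 'eef_pos': array([ 0.59432874, -0.12533531,  0.47026319]), 'orientation': array([ 9.92652835e-06,  9.60907998e-01,  2.76867200e-01, -6.09904313e-04]), 'contact_force': array([-0.32248725, -0.15500899, -0.80769081]), 'torque': array([ 0.06133362,  0.0279566 , -0.02972904]), 'grasp_force': 0.0, 'grip_width': 0.08516975247849412}
1653 [ 0.59914207 -0.12406836  0.24669174] [ 0.5814101  -0.14105703  0.23500493] [ 0.61423809 -0.10849096  0.25010009]
[335   0  54  60 609] [ 0.7917 -0.1509  0.0556]
[482  44  30  23 186] [ 0.8475 -0.2984  0.0532]
[ 59  60  20  21 200] [0.5661 0.1179 0.0514]
[ 82  84  19  19 196] [0.5563 0.0849 0.0509]
[453 110  33  32 216] [ 0.7709 -0.3289  0.055 ]
[122 132  33  14 379] [0.5397 0.0116 0.0542]
[194 132  32  13 348] [ 0.5865 -0.0643  0.0545]
[127 166  32  14 354] [ 0.5001 -0.0129  0.0539]
[196 167  30  14 360] [ 0.5469 -0.0887  0.0543]
[426 191  22  24 153] [ 0.6738 -0.3618  0.0553]
[377 215  23  21 300] [ 0.6141 -0.3282  0.0559]
[272 244  34  37 696] [ 0.4953 -0.2467  0.0547]
[241 259  36  34 643] [ 0.4515 -0.2232  0.054 ]
[442 259  70  27 205] [ 0.6209 -0.4733  0.0523]
[206 287  22  22 260] [ 0.3866 -0.1897  0.0514]
```

View pics/w1.png

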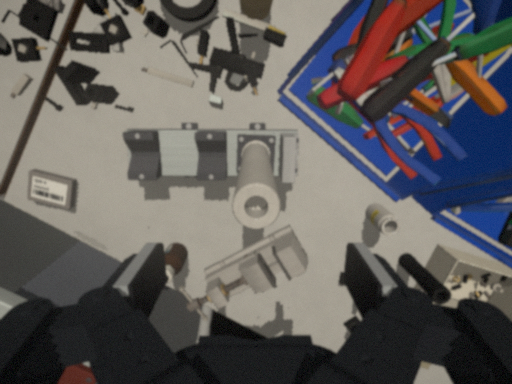

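The wrist view shows the pillar top ring at (257,205), with the stop at (289,150) and the V-blocks at (145,155) and (211,155). Averaged with the top view, the pillar is at about (0.5965,-0.1243), x≈32.5 mm. Next I'll rehearse the tilted pose high above the rail's free end to check that the arm can reach it.

```bash
python3 -m handwheel '[[0,0,0,-40,64,0,100],[-0.889,-0.554,0,-169,272,-60,100],[-0.889,-0.554,0,-169,272,-60,100],[-0.889,-0.554,0,-169,272,-60,100],[-0.889,-0.554,0,-169,272,-60,100],[-0.889,-0.554,0,-169,272,-60,100],[-0.889,-0.554,0,-169,272,-60,100],[-0.889,-0.554,0,-169,272,-60,100],[-0.889,-0.554,0,-169,272,-60,100],[-0.889,-0.554,0,-169,272,-60,100],[-0.889,-0.554,0,-169,272,-60,100],[-0.889,-0.554,0,-169,272,-60,100],[-0.889,-0.554,0,-169,272,-60,100],[-0.889,-0.554,0,-169,272,-60,100]]'
python3 - <<'E'
from h import *
s=env.observe();print(s["joint_pos"],rot(s["orientation"]).as_matrix().round(3))
E
```

```text
clock: 2.98
eef_pos: [0.4263, 0.1465, 0.4114]
orientation: [0.481, 0.833, 0.239, 0.136]
contact_force: [-0.8, -0.2, -0.0]
grip_width: 0.0852
grasp_force: 0.0
[ 0.46396951 -0.16545307  2.06283928 -1.09054573  1.33297781  1.8113062 ] [[ 0.849  0.267  0.456]
 [ 0.529 -0.424 -0.735]
 [-0.003  0.866 -0.501]]
```

```bash
cat > kin.py <<'E'
from h import *
from scipy.optimize import least_squares
Rz=lambda a:R.from_euler('z',a).as_matrix(); Ry=lambda a:R.from_euler('y',a).as_matrix()
Q=np.array([[-1.33910076,.221276661,1.52759775,0,1.39469114,-.126108576],[-.337415274,.144553092,1.49083694,-.000724,1.50718536,.672362704],[.46396951,-.16545307,2.06283928,-1.09054573,1.33297781,1.8113062]])
X=np.array([[.21881655,-.58516611,.40357466],[.59432874,-.12533531,.47026319],[.4263,.1465,.4114]])
def fk(q,p):
    a1,b,d1,L2,a3,L3,d6,b5=p
    W=Rz(q[0])@Ry(q[1])@Ry(q[2])
    t=Rz(q[0])@([a1,b,d1]+Ry(q[1])@([0,0,L2]+Ry(q[2])@([a3,0,L3]+Rz(q[3])@([0,b5,0]+Ry(q[4])@[0,0,d6]))))
    return t, W@Rz(q[3])@Ry(q[4])@Rz(q[5])
best=None
for g in ([0,.08,.2,.45,0,.4,.1,0],[0,.08,.4,.4,.0,.4,.1,0]):
    s=least_squares(lambda p:np.r_[np.concatenate([fk(q,p)[0]-x for q,x in zip(Q,X)])*1000,(np.array(p)-g)*.3],g)
    if best is None or s.cost<best.cost: best=s
P=best.x
E
python3 - <<'E'
from kin import *
print(P.round(4),best.cost)
for q,x in zip(Q,X): print((fk(q,P)[0]-x).round(4)); print(fk(q,P)[1].round(3))
print(rot([0,.98404,.17795,0]).as_matrix().round(3))
e=np.array([-.5289,.8487,0]);n=np.array([-.8487,-.5289,0]);z=np.array([0,0,1.]);piv=np.array([.5827,-.1035,.03])
R2=fk(Q[2],P)[1]
lo=[-2.98,-.91,.09,-1.24,.2,-2.68];hi=[2.98,2.08,2.57,4.39,2.65,2.68]
Mfit=R2; R0=rot([0,.9609,.2769,-.0006]).as_matrix(); R0m=fk(Q[1],P)[1]; F=R0m.T@R0
print("flange",F.round(3))
def ik(t,Rw,q0):
    f=lambda q:np.r_[(fk(q,P)[0]-t)*10,(R.from_matrix(fk(q,P)[1]@F).inv()*R.from_matrix(Rw)).as_rotvec()]
    s=least_squares(f,np.clip(q0,np.array(lo)+1e-3,np.array(hi)-1e-3),bounds=(lo,hi)); return s.x,np.abs(s.fun).max()
q=Q[1]
for ph in list(range(0,75,5)):
    a=np.radians(ph); t=piv+(-.025*np.cos(a)+.355*np.sin(a))*e+(.025*np.sin(a)+.355*np.cos(a))*z
    q,r=ik(t,R.from_rotvec(a*n).as_matrix()@R0,q); print(ph,t.round(3),q.round(2),round(r,4))
for ph in (45,50,55,60,65):
    a=np.radians(ph); d=np.array([-np.sin(a),-np.cos(a)]); nn=np.array([np.cos(a),-np.sin(a)])
    C=np.array([.274-.0575,.010])-.027*nn; T=C-.155*d
    t=piv+T[0]*e+T[1]*z
    qq,r=ik(t,R.from_rotvec(a*n).as_matrix()@R0,q); print("end",ph,t.round(3),qq.round(2),round(r,4))
E
```

```text
[-0.      0.0786  0.3111  0.4117  0.0525  0.5477  0.1605 -0.    ] 0.0016327363723284694
[0. 0. 0.]
[[-0.35   0.937 -0.   ]
 [ 0.937  0.35   0.002]
 [ 0.002  0.    -1.   ]]
[-0. -0. -0.]
[[-0.532  0.847 -0.001]
 [ 0.847  0.532 -0.   ]
 [ 0.    -0.001 -1.   ]]
[ 0.  0. -0.]
[[-0.267  0.849  0.456]
 [ 0.424  0.529 -0.735]
 [-0.866 -0.003 -0.501]]
[[ 0.937  0.35   0.   ]
 [ 0.35  -0.937  0.   ]
 [ 0.     0.    -1.   ]]
flange [[ 0. -1.  0.]
 [ 1.  0.  0.]
 [-0.  0.  1.]]
0 [ 0.596 -0.125  0.385] [-0.34  0.2   1.59 -0.    1.35  0.67] 0.0
5 [ 0.58  -0.098  0.386] [-0.29  0.13  1.67 -0.06  1.28  0.74] 0.0
10 [ 0.563 -0.072  0.384] [-0.23  0.06  1.75 -0.13  1.21  0.82] 0.0
15 [ 0.547 -0.046  0.379] [-0.17  0.01  1.82 -0.21  1.15  0.91] 0.0
20 [ 0.531 -0.02   0.372] [-0.1  -0.04  1.89 -0.31  1.1   1.02] 0.0
25 [0.515 0.005 0.362] [-0.03 -0.07  1.95 -0.42  1.05  1.14] 0.0
30 [0.5   0.029 0.35 ] [ 0.04 -0.09  2.   -0.53  1.02  1.29] 0.0
35 [0.486 0.052 0.335] [ 0.12 -0.09  2.05 -0.66  1.01  1.44] 0.0
40 [0.472 0.074 0.318] [ 0.19 -0.08  2.09 -0.79  1.01  1.6 ] 0.0
45 [0.459 0.095 0.299] [ 0.27 -0.05  2.12 -0.91  1.03  1.76] 0.0
50 [0.447 0.114 0.277] [ 0.34  0.01  2.14 -1.03  1.06  1.92] 0.0
55 [0.436 0.131 0.254] [ 0.4   0.08  2.15 -1.13  1.11  2.07] 0.0
60 [0.427 0.147 0.229] [ 0.46  0.16  2.15 -1.22  1.16  2.21] 0.0
65 [0.418 0.161 0.203] [ 0.51  0.25  2.13 -1.24  1.23  2.3 ] 0.0335
70 [0.411 0.172 0.175] [ 0.55  0.36  2.09 -1.24  1.3   2.39] 0.0759
end 45 [0.42  0.157 0.169] [ 0.43  0.22  2.15 -1.02  0.97  2.14] 0.0
end 50 [0.415 0.166 0.16 ] [ 0.48  0.27  2.14 -1.1   1.03  2.25] 0.0
end 55 [0.409 0.175 0.151] [ 0.52  0.33  2.13 -1.18  1.09  2.35] 0.0
end 60 [0.404 0.183 0.141] [ 0.56  0.39  2.11 -1.24  1.16  2.43] 0.0
end 65 [0.4  0.19 0.13] [ 0.59  0.45  2.08 -1.24  1.24  2.48] 0.0335
```

The kinematic model fits well. Joint 4 (limit -1.24 rad) is the tight one, so I'll tilt the tool to about 55° and let the pillar lean on within the open cage. Now back above the pillar.

```bash
python3 -m handwheel '[[0.889,0.554,0,171,-272,60,100],[0.889,0.554,0,171,-272,60,100],[0.889,0.554,0,171,-272,60,100],[0.889,0.554,0,171,-272,60,100],[0.889,0.554,0,171,-272,60,100],[0.889,0.554,0,171,-272,60,100],[0.889,0.554,0,171,-272,60,100],[0.889,0.554,0,171,-272,60,100],[0.889,0.554,0,171,-272,60,100],[0.889,0.554,0,171,-272,60,100],[0.889,0.554,0,171,-272,60,100],[0.889,0.554,0,171,-272,60,100],[0.889,0.554,0,171,-272,60,100],[0.889,0.554,0,171,-272,60,100],[0.889,0.554,0,171,-272,60,100],[0.889,0.554,0,171,-272,60,100]]'
python3 -m handwheel '[[0,0,0,0,0,-25,100],[0,0,0,0,0,-50,100],[0,0,0,0,0,-75,100],[0,0,0,0,0,-75,100],[0,0,0,0,0,-75,100],[0,0,0,0,0,-75,80],[0,0,0,0,0,-75,65],[0,0,0,0,0,-75,55],[0,0,0,0,0,-75,55],[0,0,0,0,0,-75,55],[0,0,0,0,0,-75,55]]'
python3 - <<'E'
from h import *
p,d=imaging.snapshot("wrist");np.savez("w2.npz",p=p,d=d); 
q,_=imaging.snapshot("side"); q=cv2.resize(q[100:292,190:446],(512,384),interpolation=cv2.INTER_CUBIC)
cv2.imwrite("pics/w2.png",np.vstack([p,q])[:,:,::-1][:600] if 0 else cv2.resize(np.hstack([p,q]),(800,300))[...,::-1])
s=env.observe(); print(s["joint_pos"],s["eef_pos"],s["orientation"])
E
```

```text
clock: 4.32
eef_pos: [0.5966, -0.1234, 0.4712]
orientation: [0.0, 0.961, 0.278, 0.0]
contact_force: [0.4, -0.2, -0.6]
grip_width: 0.0854
grasp_force: 0.0
clock: 5.23
eef_pos: [0.5969, -0.1245, 0.3963]
orientation: [0.0, 0.961, 0.277, 0.0]
contact_force: [-0.3, -0.3, 0.6]
grip_width: 0.0471
grasp_force: 0.0
[-3.34804207e-01  1.90267449e-01  1.57810790e+00 -1.80205642e-05
  1.37298743e+00  6.74239955e-01] [ 0.5968908  -0.12444141  0.39588026] [7.35909019e-05 9.60812462e-01 2.77199204e-01 8.87310313e-05]
```

View pics/w2.png

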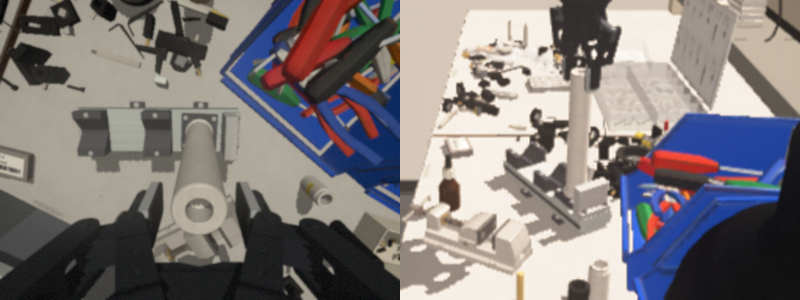

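The ring sits centred between the fingers (at about 150 and 250 in the left picture), and the side view shows the fingers flanking the top. Next I'll compute the arc shifts.

Run:
```python
import numpy as np
for ph in range(2,57,2):
    a=np.radians(ph); X=-25.3*np.cos(a)+366*np.sin(a)+25.3; Z=25.3*np.sin(a)+366*np.cos(a)-366
    print(ph,(a*np.array([-.8487,-.5289])).round(3),round(-.5289*X,1),round(.8487*X,1),round(Z,1))
```

```text
2 [-0.03  -0.018] -6.8 10.9 0.7
4 [-0.059 -0.037] -13.5 21.7 0.9
6 [-0.089 -0.055] -20.3 32.6 0.6
8 [-0.119 -0.074] -27.1 43.4 -0.0
10 [-0.148 -0.092] -33.8 54.3 -1.2
12 [-0.178 -0.111] -40.5 65.1 -2.7
14 [-0.207 -0.129] -47.2 75.8 -4.8
16 [-0.237 -0.148] -53.9 86.5 -7.2
18 [-0.267 -0.166] -60.5 97.0 -10.1
20 [-0.296 -0.185] -67.0 107.5 -13.4
22 [-0.326 -0.203] -73.5 117.9 -17.2
24 [-0.356 -0.222] -79.9 128.2 -21.4
26 [-0.385 -0.24 ] -86.2 138.3 -26.0
28 [-0.415 -0.258] -92.4 148.3 -31.0
30 [-0.444 -0.277] -98.6 158.2 -36.4
32 [-0.474 -0.295] -104.6 167.9 -42.2
34 [-0.504 -0.314] -110.5 177.4 -48.4
36 [-0.533 -0.332] -116.3 186.7 -55.0
38 [-0.563 -0.351] -122.0 195.8 -62.0
40 [-0.593 -0.369] -127.6 204.7 -69.4
42 [-0.622 -0.388] -133.0 213.4 -77.1
44 [-0.652 -0.406] -138.2 221.8 -85.1
46 [-0.681 -0.425] -143.3 230.0 -93.6
48 [-0.711 -0.443] -148.3 237.9 -102.3
50 [-0.741 -0.462] -153.1 245.6 -111.4
52 [-0.77 -0.48] -157.7 253.0 -120.7
54 [-0.8   -0.498] -162.1 260.2 -130.4
56 [-0.83  -0.517] -166.4 267.0 -140.4
```

```bash
python3 -m handwheel '[[-0.03,-0.018,0,-6.8,10.9,0.7,55],[-0.059,-0.037,0,-13.5,21.7,0.9,55],[-0.089,-0.055,0,-20.3,32.6,0.6,55],[-0.119,-0.074,0,-27.1,43.4,0,55],[-0.148,-0.092,0,-33.8,54.3,-1.2,55],[-0.178,-0.111,0,-40.5,65.1,-2.7,55],[-0.207,-0.129,0,-47.2,75.8,-4.8,55],[-0.237,-0.148,0,-53.9,86.5,-7.2,55],[-0.267,-0.166,0,-60.5,97,-10.1,55],[-0.296,-0.185,0,-67,107.5,-13.4,55],[-0.326,-0.203,0,-73.5,117.9,-17.2,55],[-0.326,-0.203,0,-73.5,117.9,-17.2,55],[-0.326,-0.203,0,-73.5,117.9,-17.2,55],[-0.326,-0.203,0,-73.5,117.9,-17.2,55]]'
python3 - <<'E'
from h import *
q,_=imaging.snapshot("side"); cv2.imwrite("pics/s3.png",cv2.resize(q[100:292,190:446],(768,576),interpolation=cv2.INTER_CUBIC)[...,::-1])
s=env.observe(); print(s["joint_pos"],s["eef_pos"],s["contact_force"])
E
```

```text
clock: 6.5
eef_pos: [0.5237, -0.0068, 0.3788]
orientation: [0.183, 0.943, 0.272, 0.052]
contact_force: [-0.8, -1.1, -0.6]
grip_width: 0.0468
grasp_force: 0.2
[-0.07064204 -0.0660211   1.90193007 -0.34716086  1.09808548  1.06574272] [ 0.5238069  -0.00700799  0.37890004] [ 0.08287116 -0.33533711 -0.3928229 ]
```

View pics/s3.png

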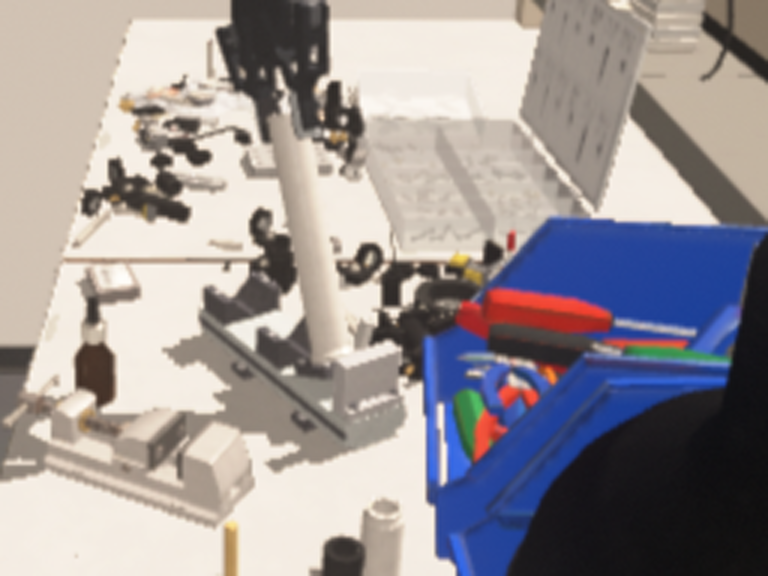

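The pillar leans about 22° and rests in the cage at its top, at about (290,130) in the picture. Foot edge still on the rail. Continuing the arc to 54°.

```bash
python3 -m handwheel '[[-0.03,-0.019,0,-6.4,10.3,-4.2,55],[-0.059,-0.037,0,-12.7,20.4,-8.8,55],[-0.089,-0.055,0,-18.9,30.4,-13.8,55],[-0.118,-0.074,0,-25.1,40.3,-19.2,55],[-0.148,-0.092,0,-31.1,50,-25,55],[-0.178,-0.111,0,-37,59.5,-31.2,55],[-0.207,-0.129,0,-42.8,68.8,-37.8,55],[-0.237,-0.148,0,-48.5,77.9,-44.8,55],[-0.267,-0.166,0,-54.1,86.8,-52.2,55],[-0.296,-0.185,0,-59.5,95.5,-59.9,57],[-0.326,-0.203,0,-64.7,103.9,-67.9,59],[-0.355,-0.222,0,-69.8,112.1,-76.4,61],[-0.385,-0.24,0,-74.8,120,-85.1,63],[-0.415,-0.259,0,-79.6,127.7,-94.2,65],[-0.444,-0.277,0,-84.2,135.1,-103.5,67],[-0.474,-0.295,0,-88.6,142.3,-113.2,69],[-0.474,-0.295,0,-88.6,142.3,-113.2,69],[-0.474,-0.295,0,-88.6,142.3,-113.2,69]]'
python3 - <<'E'
from h import *
q,_=imaging.snapshot("side"); cv2.imwrite("pics/s4.png",cv2.resize(q[100:292,190:446],(768,576),interpolation=cv2.INTER_CUBIC)[...,::-1])
s=env.observe(); print(s["joint_pos"],s["eef_pos"],s["contact_force"])
E
```

```text
clock: 8.05
eef_pos: [0.435, 0.1357, 0.2646]
orientation: [0.436, 0.856, 0.248, 0.123]
contact_force: [-0.9, -0.8, -3.4]
grip_width: 0.0591
grasp_force: 1.0
[ 0.41116655  0.04960885  2.14461548 -1.09688645  1.11693237  2.02965288] [0.43529892 0.13552169 0.2653609 ] [-0.13060318  0.20359726 -2.73557585]
```

View pics/s4.png

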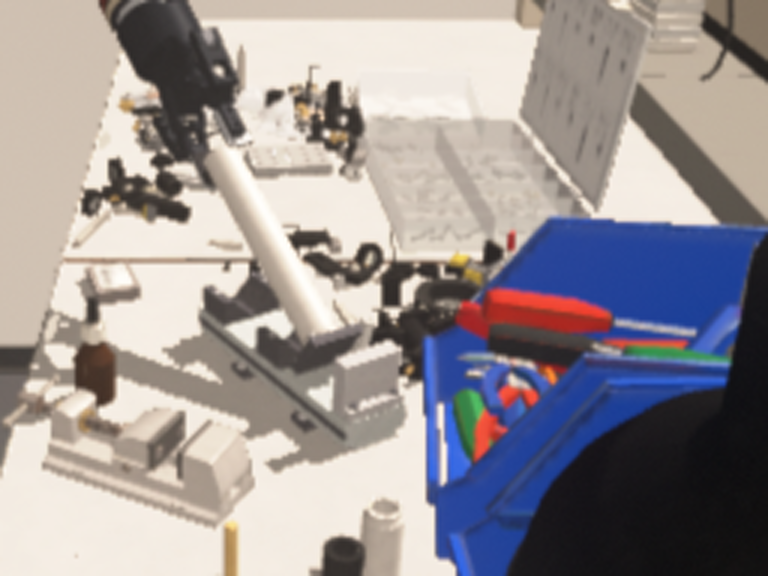

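The pillar is at about 57°, resting on the lower finger. Next are the lowering shifts, with the tool held at 54°, the rim kept on the front pad and the fingers opening a bit more.

Run:
```python
import numpy as np
a=np.radians(54); d=np.array([-np.sin(a),-np.cos(a)]);nn=np.array([np.cos(a),-np.sin(a)])
C0=np.array([155.8,144.5])
for i,th in enumerate(np.r_[np.arange(59,90,2),90,91.5]):
    b=np.radians(th); r=np.array([-8.5*np.cos(b)+217*np.sin(b),8.5*np.sin(b)+217*np.cos(b)])
    pc=min(69+i,78); w=pc*.855
    D=r+5*d-w/2*nn-C0; print(th,(-.5289*D[0]).round(1),(.8487*D[0]).round(1),D[1].round(1),pc)
```

```text
59.0 -2.4 3.8 -4.5 69
61.0 -4.4 7.0 -10.6 70
63.0 -6.2 10.0 -16.8 71
65.0 -8.0 12.8 -23.1 72
67.0 -9.6 15.5 -29.6 73
69.0 -11.2 17.9 -36.1 74
71.0 -12.5 20.1 -42.8 75
73.0 -13.8 22.1 -49.6 76
75.0 -14.9 23.9 -56.4 77
77.0 -15.9 25.5 -63.4 78
79.0 -16.9 27.1 -70.7 78
81.0 -17.7 28.5 -78.1 78
83.0 -18.5 29.6 -85.6 78
85.0 -19.0 30.5 -93.1 78
87.0 -19.5 31.2 -100.6 78
89.0 -19.8 31.7 -108.2 78
90.0 -19.9 31.9 -112.0 78
91.5 -19.9 32.0 -117.6 78
```

```bash
python3 -m handwheel '[[0,0,0,-2.4,3.8,-4.5,69],[0,0,0,-4.4,7,-10.6,70],[0,0,0,-6.2,10,-16.8,71],[0,0,0,-8,12.8,-23.1,72],[0,0,0,-9.6,15.5,-29.6,73],[0,0,0,-11.2,17.9,-36.1,74],[0,0,0,-12.5,20.1,-42.8,75],[0,0,0,-13.8,22.1,-49.6,76],[0,0,0,-14.9,23.9,-56.4,77],[0,0,0,-15.9,25.5,-63.4,78],[0,0,0,-16.9,27.1,-70.7,78],[0,0,0,-17.7,28.5,-78.1,78],[0,0,0,-18.5,29.6,-85.6,78],[0,0,0,-19,30.5,-93.1,78],[0,0,0,-19.5,31.2,-100.6,78],[0,0,0,-19.5,31.2,-100.6,78]]'
python3 - <<'E'
from h import *
q,_=imaging.snapshot("side"); cv2.imwrite("pics/s5.png",cv2.resize(q[100:292,190:446],(768,576),interpolation=cv2.INTER_CUBIC)[...,::-1])
s=env.observe(); print(s["joint_pos"],s["eef_pos"],s["contact_force"])
E
```

```text
clock: 9.43
eef_pos: [0.4146, 0.1668, 0.163]
orientation: [0.437, 0.856, 0.248, 0.123]
contact_force: [-0.6, 1.3, -2.7]
grip_width: 0.0666
grasp_force: 1.3
[ 0.49667691  0.28766894  2.13821641 -1.16165688  1.07568233  2.29459792] [0.4148591  0.16687671 0.16368231] [-0.8221661   2.56791412 -2.54552884]
```

View pics/s5.png

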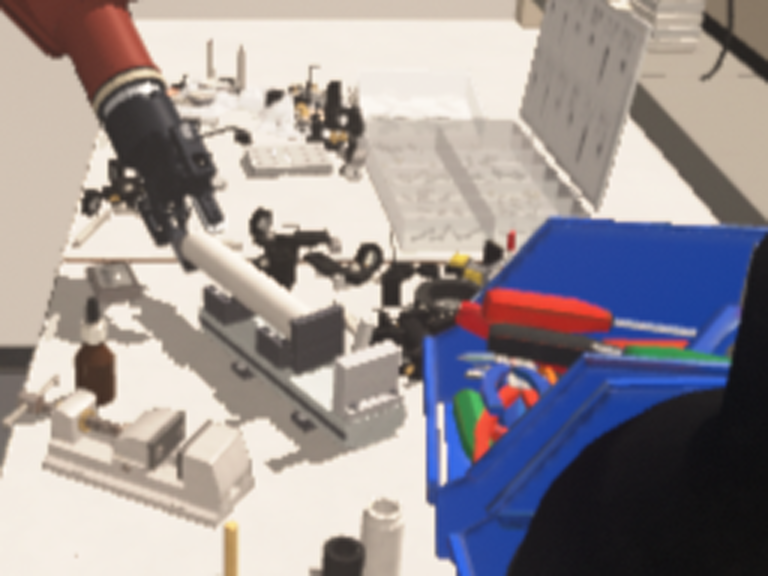

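The pillar is almost level, with a little weight still on the finger. I'll lower slowly until the force drops off.

```bash
python3 -m handwheel '[[0,0,0,0,0,-2,78],[0,0,0,0,0,-4,78],[0,0,0,0,0,-6,78],[0,0,0,0,0,-8,78],[0,0,0,-0.4,0.7,-10,78],[0,0,0,-0.4,0.7,-12,78],[0,0,0,-0.4,0.7,-12,78],[0,0,0,-0.4,0.7,-12,78]]'
python3 - <<'E'
from h import *
_,d=imaging.snapshot("top"); P=cloud("top",d)
O=np.array([.6134,-.1523]);e=np.array([-.5289,.8487]);n=np.array([-.8487,-.5289])
X=(P[...,:2]-O)@e*1000;Y=(P[...,:2]-O)@n*1000
k=(d>0)&(abs(Y)<12)
for x in range(-20,290,10):
    j=k&(abs(X-x)<5); print(x,(P[...,2][j].max()*1000).round(0) if j.any() else None,end='; ')
E
```

```text
clock: 10.15
eef_pos: [0.4149, 0.1677, 0.1527]
orientation: [0.437, 0.856, 0.247, 0.124]
contact_force: [-0.1, 0.9, 0.2]
grip_width: 0.0666
grasp_force: 0.0
-20 46.0; -10 82.0; 0 81.0; 10 34.0; 20 36.0; 30 34.0; 40 37.0; 50 35.0; 60 89.0; 70 86.0; 80 80.0; 90 77.0; 100 77.0; 110 77.0; 120 79.0; 130 78.0; 140 79.0; 150 77.0; 160 76.0; 170 76.0; 180 76.0; 190 77.0; 200 76.0; 210 76.0; 220 101.0; 230 110.0; 240 140.0; 250 146.0; 260 154.0; 270 165.0; 280 171.0;
```

The pillar lies level in the V-blocks: its upper line is at 76–77 mm, the foot is at x≈57, and the finger force is zero. Now I withdraw along the tool axis, turn upright beyond the free end and shut the fingers.

```bash
python3 -m handwheel '[[0,0,0,-10.6,17,13.5,78],[0,0,0,-21.2,33.9,27,78],[0,0,0,-34,55,48,78],[0,0,0,-47.6,76.4,70,78],[0,0,0,-47.6,76.4,70,60],[0.8,0.498,0,16.4,-26.3,107,0],[0.8,0.498,0,16.4,-26.3,107,0],[0.8,0.498,0,16.4,-26.3,107,0],[0.8,0.498,0,16.4,-26.3,107,0],[0.8,0.498,0,16.4,-26.3,107,0],[0.8,0.498,0,16.4,-26.3,107,0],[0.8,0.498,0,16.4,-26.3,107,0],[0.8,0.498,0,16.4,-26.3,107,0],[0.8,0.498,0,16.4,-26.3,107,0],[0.8,0.498,0,16.4,-26.3,107,0],[0.8,0.498,0,16.4,-26.3,107,0],[0.8,0.498,0,16.4,-26.3,107,0],[0.8,0.498,0,16.4,-26.3,107,0]]'
cat > m.py <<'E'
from h import *
_,d=imaging.snapshot("top"); P=cloud("top",d)
O=np.array([.6134,-.1523]);e=np.array([-.5289,.8487]);n=np.array([-.8487,-.5289])
X=(P[...,:2]-O)@e*1000;Y=(P[...,:2]-O)@n*1000;Z=P[...,2]*1000
k=(d>0)&(abs(Y)<30)&(X>-30)&(X<310)&(Z>62)&(Z<100)
print("stop",X[k&(X<10)].max() if (k&(X<10)).any() else None, "pillar X",X[k&(X>12)].min(),X[k&(X>12)].max())
j=k&(Z>68)&(X>110)
for lo,hi in((110,150),(160,200),(200,250)): 
    q=j&(X>lo)&(X<hi); print(lo,Y[q].mean().round(1),Z[q].max().round(1))
s=env.observe();t=s["eef_pos"];v=t[:2]-O;print("TCP rail",v@e,v@n,t[2],s["contact_force"],s["clock"])
print(rot(s["orientation"]).as_matrix()[:,2].round(3))
E
python3 m.py
```

```text
clock: 11.7
eef_pos: [0.431, 0.1417, 0.2595]
orientation: [0.001, 0.961, 0.278, -0.0]
contact_force: [0.0, -0.0, -1.0]
grip_width: -0.0
grasp_force: 0.0
stop 1.4554885286659733 pillar X 55.42942460829977 271.8052055046781
110 1.0 80.4
160 1.4 77.6
200 0.7 77.3
TCP rail 0.34605079467966204 -0.0007336203556186869 0.25954336903631336 [ 0.5522988   0.59536542 -0.09383428] 11.75
[ 0.    -0.001 -1.   ]
```

The pillar spans x=55 to 272 mm and is centred. Next I lower the shut fingers beyond the end and push along -x.

```bash
python3 -m handwheel '[[0,0,0,0,0,-20,0],[0,0,0,0,0,-40,0],[0,0,0,10.6,-17,-40,0],[0,0,0,21.2,-34,-40,0],[0,0,0,25.4,-40.7,-40,0],[0,0,0,27.5,-44.1,-40,0],[0,0,0,29.6,-47.5,-40,0],[0,0,0,31.7,-50.9,-40,0],[0,0,0,33.8,-54.3,-40,0],[0,0,0,36,-57.7,-40,0],[0,0,0,38.1,-61.1,-40,0],[0,0,0,40.2,-64.5,-40,0],[0,0,0,42.3,-67.9,-40,0],[0,0,0,44.4,-71.3,-40,0],[0,0,0,46.5,-74.7,-40,0],[0,0,0,48.7,-78.1,-40,0],[0,0,0,50.8,-81.5,-40,0],[0,0,0,52.9,-84.9,-40,0]]'
python3 m.py
```

```text
clock: 13.25
eef_pos: [0.4828, 0.0588, 0.2197]
orientation: [-0.003, 0.961, 0.277, -0.001]
contact_force: [-8.2, 13.5, 7.6]
grip_width: 0.0
grasp_force: 7.9
stop 1.4520869925369762 pillar X 20.4633687087793 253.49961918584535
110 1.4 77.4
160 1.1 77.0
200 8.4 99.8
TCP rail 0.24751839399285264 -0.0008467600420708865 0.2197195986248769 [-7.39140068 11.17106461  5.87513553] 13.3
[-0.004  0.004 -1.   ]
```

The pillar is sliding at about 16 N, with the foot at x≈20 mm. I'll continue slowly.

```bash
python3 -m handwheel '[[0,0,0,1.1,-1.7,0,0],[0,0,0,2.1,-3.4,0,0],[0,0,0,3.2,-5.1,0,0],[0,0,0,4.2,-6.8,0,0],[0,0,0,5.3,-8.5,0,0],[0,0,0,6.3,-10.2,0,0],[0,0,0,7.4,-11.9,0,0],[0,0,0,8.5,-13.6,0,0],[0,0,0,8.5,-13.6,0,0]]'
python3 m.py
python3 -m handwheel '[[0,0,0,0.5,-0.8,0,0],[0,0,0,0.5,-0.8,0,0],[0,0,0,1,-1.6,0,0],[0,0,0,1,-1.6,0,0]]'
python3 m.py
```

```text
clock: 14.05
eef_pos: [0.4914, 0.0452, 0.2197]
orientation: [-0.003, 0.961, 0.277, -0.001]
contact_force: [-7.4, 11.7, 8.2]
grip_width: -0.0004
grasp_force: 7.4
stop 9.921799186685877 pillar X 12.274715668646598 238.24091904062135
110 0.6 77.8
160 3.3 77.4
200 9.5 99.5
TCP rail 0.23220232085292855 -0.0008678705266215669 0.21966737024976596 [-6.65184349 11.38702052  7.51373224] 14.1
[-0.004  0.005 -1.   ]
clock: 14.43
eef_pos: [0.4922, 0.0439, 0.2197]
orientation: [-0.003, 0.961, 0.278, -0.002]
contact_force: [-7.5, 13.3, 9.2]
grip_width: 0.0002
grasp_force: 8.1
stop 9.856734893838404 pillar X 12.186402276151933 238.33892323704703
110 1.1 78.2
160 3.2 76.1
200 9.3 99.9
TCP rail 0.2305987614942241 -0.0008945286484488315 0.21969140063191442 [-7.90128769 14.16301483  9.15057973] 14.4833
[-0.005  0.005 -1.   ]
```

```bash
python3 -m handwheel '[[0,0,0,0.5,-0.8,0,0],[0,0,0,0.5,-0.8,0,0],[0,0,0,1,-1.7,0,0],[0,0,0,1,-1.7,0,0],[0,0,0,1,-1.7,0,0]]'
python3 -m handwheel '[[0,0,0,0.3,-0.4,0,0],[0,0,0,0.5,-0.8,0,0],[0,0,0,0.5,-0.8,0,0],[0,0,0,0.5,-0.8,0,0]]'
```

```text
clock: 14.9
eef_pos: [0.4929, 0.0428, 0.2197]
orientation: [-0.004, 0.961, 0.277, -0.002]
contact_force: [-9.8, 17.9, 11.5]
grip_width: -0.0004
grasp_force: 10.2
clock: 15.23
eef_pos: [0.4931, 0.0425, 0.2196]
orientation: [-0.005, 0.961, 0.278, -0.002]
contact_force: [-12.0, 20.7, 13.3]
grip_width: -0.0002
grasp_force: 12.1
```

```bash
python3 -m handwheel '[[0,0,0,0.3,-0.4,0,0],[0,0,0,0.5,-0.8,0,0],[0,0,0,0.5,-0.8,0,0],[0,0,0,0.5,-0.8,0,0]]'
```

```text
clock: 15.57
eef_pos: [0.4933, 0.0423, 0.2197]
orientation: [-0.005, 0.961, 0.278, -0.002]
contact_force: [-13.6, 23.2, 14.9]
grip_width: -0.0002
grasp_force: 14.0
```

The force is rising while the TCP has stalled, so the foot is probably home. I'll back off and look.

```bash
python3 -m handwheel '[[0,0,0,-2,3.2,0,0],[0,0,0,-10.6,17,0,0],[0,0,0,-26,42,0,0],[0,0,0,-26,42,30,0],[0,0,0,-26,42,60,0],[0,0,0,-26,42,100,0],[0,0,0,-26,42,100,0]]'
python3 m.py
python3 - <<'E'
from h import *
q,_=imaging.snapshot("side"); t,_=imaging.snapshot("top")
a=cv2.resize(q[180:260,240:340],(400,320),interpolation=cv2.INTER_CUBIC);b=cv2.resize(t[135:215,150:250],(400,320),interpolation=cv2.INTER_CUBIC)
cv2.imwrite("pics/e.png",np.hstack([a,b])[...,::-1])
E
```

```text
clock: 16.15
eef_pos: [0.4722, 0.0806, 0.3276]
orientation: [0.002, 0.961, 0.278, 0.006]
contact_force: [1.5, 0.3, 1.1]
grip_width: 0.0002
grasp_force: 0.0
stop 9.909669966963095 pillar X 12.24656292203469 218.34828800401309
110 1.1 80.6
160 0.9 77.3
200 0.6 75.6
TCP rail 0.27264404099438255 -0.00264031533888191 0.3247212164912327 [ 0.786698   -0.6409442   0.70924239] 16.2
[ 0.01  0.   -1.  ]
```

View pics/e.png

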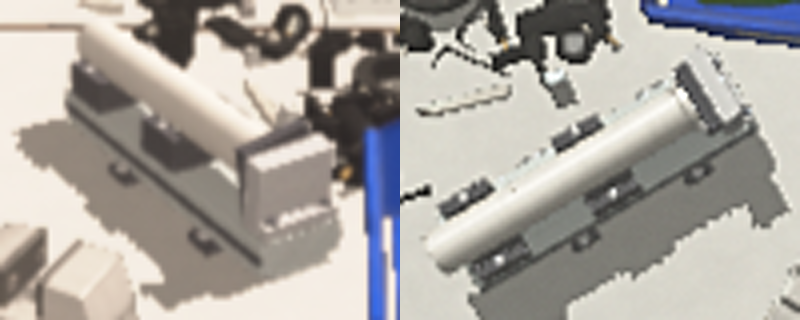

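The foot lies flush against the stop, at about (245,165) on the left and (705,105) on the right. The free end is at x=218 mm, so the gap is under about 1 mm. The pillar is centred and level, and the arm is clear.

```bash
python3 -c "
from cell import order
print(order.hand_in())"
```

```text
the job is handed in; nothing more can be done
None
```

I tipped the pillar, caught it and let it down into both V-blocks, pushed its foot home against the end stop (gap under about 1 mm by the top camera), withdrew the arm and handed the job in at about 16 s; no verdict was returned.

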